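# Snap the model carrier into the empty dock

## Task

The blue carrier plate with the grey-based dental arch model on it stands loose on the bench. Without touching the model and without lifting the plate off the bench, slide it in front of the empty dock and push it fully home, rounded corners first, until both orange spring clips have snapped into its side notches. The model must stay standing in its place on the plate; leave the loaded dock and everything else where it is.

Things in the scene. Friction and masses are not known exactly. Their poses are not given: they have to be found in the camera images.
- carrier: Loose blue plate, 72 long (x) by 84 wide (y) by 12 mm, 0.16 kg, on the bench. Origin: centre of underside; x to its front edge, whose corners are rounded (8 mm). Rear edge x=-36 mm, straight. Each side (y=+-42) has a clip notch 5.5 mm deep from x=9.5 to 22.5, else straight. White rim on top, 4 mm high, outer 68 by 71 mm, holds the model. Low friction. Too wide to grasp: push its edges.
- model: Dental arch model with grey-blue base and yellowish teeth, 59 x 62 x 31 mm, about 0.14 kg, standing loose inside the white rim of the carrier (its top is about 43 mm above the bench). Origin: centre of its underside. Must not be touched by the robot.
- dock_free: Empty dock: aluminium U-frame fixed to the bench, 120 mm wide. Origin: on the bench where a carrier's origin lies when home, axes then parallel; x points into the dock. No floor: the plate slides on the bench between guides at y=+-44 mm (x=-20 to 41, 20 mm high) under lips 15.5 mm up that reach in to y=+-41. Clips press from carrier x=-22, snap in at about -2; passing them takes 3 to 8 N.
- mouth (a point): Centre of the empty dock's mouth, on the bench at dock x=-41 mm; there the flared guides are about 104 mm apart, narrowing to 88 mm at x=-20 mm. Axes as the dock.
- stop (a point): Middle of the face of the empty dock's back stop, dock x=+37 mm, 15 mm above the bench (the stop is 30 mm high). A carrier can go at most 1 mm past its home point.
- dock_free_clip_left (a joint): Orange spring clip in the left (+y) guide of the empty dock, a spring roller of 5 mm radius at dock x=+16 mm. 0 = fully inward (roller reaches to 38 mm from the dock's centre line); grows in m as pressed outward (0.65 N per mm, 0.65 N preload). About 0.004 while a carrier's front passes, near 0 again once snapped into the notch.
- dock_free_clip_right (a joint): Orange spring clip in the right (-y) guide of the empty dock, a spring roller of 5 mm radius at dock x=+16 mm. 0 = fully inward (roller reaches to 38 mm from the dock's centre line); grows in m as pressed outward (0.65 N per mm, 0.65 N preload). About 0.004 while a carrier's front passes, near 0 again once snapped into the notch.
- dock_full: The loaded dock, the same frame as the empty one, fixed to the bench beside it, with a carrier and model already snapped in. Origin and axes as for the empty dock.
- carrier_full: The second blue carrier plate, same size, already home in the loaded dock; leave alone. Origin: centre of its underside.
- model_full: White arch model, 59 x 62 x 31 mm, on the second carrier; leave alone. Origin: centre of its underside.
- blue_tin: Bystander: round wax tin with blue lid, 58 mm across, 26 mm high. Origin: centre of its underside.
- wheel: Bystander: brown polishing wheel lying flat, 40 mm across, 10 mm high. Origin: centre of its underside.
- bowl: Bystander: green mixing bowl, 68 mm across, 36 mm high. Origin: centre of its underside.
- dish: Bystander: small glass dish, 32 mm across, 26 mm high. Origin: centre of its underside.
There are look-alikes about, which are no part of the job. Leave any purple look-alike of the model alone.

How it is judged:
On the way:
1. The carrier is in line with the mouth of the empty dock, front first, not yet in the clips (x of carrier in the frame of dock_free between -0.085 and -0.02 m and y of carrier in the frame of dock_free between -0.02 and 0.02 m and angle between the x axis of carrier and the x axis of dock_free, either way round below 0.35 rad), for 0.05 s.
At the end, for the whole second after the job is handed in: Carrier within 4 mm of home in the empty dock (along and across), parallel within 0.06 rad, flat on the bench; both clips within 1.5 mm of fully inward; model upright (0.1 rad) inside the rim, within 6 mm of the carrier's centre; all at rest (x of carrier in the frame of dock_free between -0.004 and 0.004 m and y of carrier in the frame of dock_free between -0.004 and 0.004 m and angle between the x axis of carrier and the x axis of dock_free, either way round below 0.06 rad and value of joint each of dock_free_clip_left, dock_free_clip_right below 0.0015 m and height (world z) of carrier below 0.004 m and linear speed of each of carrier, model below 0.01 m/s and x of model in the frame of carrier between -0.006 and 0.006 m and y of model in the frame of carrier between -0.006 and 0.006 m and angle between model's own z axis and vertical below 0.1 rad); the robot touches nothing.
It fails at once if the robot touches the model on the carrier (contact force between any of the fingers, the arm and model above 0.5 N).
It fails at once if the carrier is lifted off the bench (height (world z) of carrier above 0.012 m).
It fails at once if the model topples (angle between model's own z axis and vertical above 0.4 rad).
It fails at once if the carrier or the model of the loaded dock is moved by more than 6 mm (distance of any of carrier_full, model_full from where it was at the start of the episode above 0.006 m).
It fails at once if a bystander is moved by more than 15 mm (distance of any of blue_tin, wheel, bowl, dish from where it was at the start of the episode above 0.015 m).
It also fails if it takes over 56 s, if anything falls off the work surface, if the arm or the gripper's body presses on something with over 40 N, if the wrist force passes 120 N, or if a joint passes its speed limit or range.

## Robot

A 7-joint arm with a two-finger parallel gripper is mounted at the origin on a cart in front of the work surface, level with it; the furniture and walls round the work are solid. World frame = base frame: x ahead of the robot, y to its left, z up, the work surface at z = 0. Lengths are in m, angles in rad, forces in N, time in s.
With the tool pointing down it reaches from about 0.4 to 0.85 m from the base axis. Payload 4.5 kg.
Tool frame: the origin (TCP) lies midway between the tips of the shut fingers; the grasp point (between the pads) lies 19 mm behind it; z points along the fingers, y is the direction in which the jaws open and shut (so a half turn about z gives the same grasp; the last joint's range is limited). The gripper opens to 88 mm and grips with 3 to 60 N. Pads are 18 mm wide; open, the fingers measure 123 mm over their backs; the gripper's body (75 mm by 187 mm) begins 45 mm behind the grasp point.
Start: joints at [1.254, 0.689, -0.195, 1.565, 0.157, 0.902, -0.215], TCP at [0.215, -0.587, 0.239] pointing down, gripper open.
Joint ranges: [-3.01, 3.01], [-0.46, 2.08], [-1.47, 1.51], [0.13, 2.56], [-1, 4.14], [0.04, 2.09], [-2.66, 2.66]. Speed limits (rad/s): [2.57, 2.57, 3.14, 3.14, 3.14, 3.14, 3.14].

## Interface

Orientations are given as a rotation vector (axis times angle).
In Python, from plant import telemetry, capture, get_calibration, finish_job, models gives the robot as it stands.
- The arm moves only by the shell command python3 -m pendant 'ROWS' [FORCE]. ROWS is JSON, a list of rows, each a list of 5 numbers: the finger opening in mm, from 0 to 88.1, then the shift along the tool's x, y, z in units of 60 mm (1.0 is 60 mm), then the turn about the tool's z in units of 10 degrees (1.0 is 10 degrees). In form: [[grip, x, y, z, roll], ...]. A call has exactly 10 rows; each row shifts and turns the commanded pose from where the row before left it, along the tool's axes as they then stand; what a row does not reach is not made up. A row lasts 1/8 s, in which the tool goes at most 62.5 mm and 10.7 degrees, less where a joint would pass 70% of its speed; a pose out of reach is approached as far as the arm can. A call is refused whole if a number of a shift passes 1 or a number of a turn 1, either way. A call with a gripper value outside its range is refused whole. The fingers move at their own pace and stop on an object; FORCE is the grip in N (left out, the last holds). Time passes only in rows, so rows that do not move let the fingers close, or fill a call up. It gives the time, the measured TCP pose, the force and the opening at its end, in the units of the state.
- telemetry.observe(): the state, without advancing time (a new reading comes with each control period).
- capture(name): name is "side" or "top" or "wrist"; returns (picture, depth): 400x640x3 uint8, red, green, blue; 400x640 float32, m along the optical axis (not along the pixel's ray), 0 where there is no reading.
- get_calibration(name): a dict with "mtx" (3x3 intrinsics, pixels), "dist_coeffs" ([k1, k2, p1, p2, k3] as OpenCV has them; the pictures are not rectified), "R" (3x3) and "t" (3): a world point X has camera coordinates R X + t. Camera axes: x right, y down, z forward; pixel columns grow to the right and rows downward; lengths in m; the calibration is good to about 2 mm. A picture is of the moment at which its call begins: read the wrist's pose just before it. get_calibration takes no time and is no camera call; for the wrist camera it gives the pose at the moment of the call.
- finish_job(): hands the job in, once; it reports no verdict.
Trained networks look in the newest picture that a camera, given by its name, has taken for a name from the list of things; names that differ only in an ending like _2 or _b are one class to them, and where a whole thing is asked for, a point or a joint stands for the part that bears it (a point fixed in the world has none). Each returns a list of dicts, best first, with "confidence" (0 to 1); they miss things now and then, are a little off and sometimes report something else, mostly with a low value. They report only what shows in the picture. A call takes as long as a camera call. They do not tell look-alikes from the thing itself.
- models.trace(camera, query): "region" (400x640 bool, what is visible of it) and "centre" ([column, row] in pixels, amid what is visible of it).
The state is a dict: "t": time; "joint_positions": joint angles; "dq": joint speeds; "joint_efforts": joint torques, N m; "tcp_pos": TCP position; "tcp_rot": TCP orientation; "force": force on the tool from outside, world axes, zero at the start; "ft_torque": the same for the moment, N m; "finger_gap": finger opening in m.
Only numpy, scipy, OpenCV 4.12 (cv2) and the standard library are available. Lean on these libraries where they do the work, as an engineer would, in place of code of your own. Each camera call takes 0.05 s, during which the arm holds its last target.

## Working session

There is one attempt and no reset: what is moved stays moved. The work goes in short steps, Python scripts to look and compute and a shell command to move; the robot and the scene stay as the last step left them, time stands still between calls to the robot, and variables do not carry over. Pictures are saved under pics/ and viewed, and the job is handed in when it is done.

```bash
ls; mkdir -p pics; python3 - <<'E'
from plant import telemetry, capture, get_calibration, models
import cv2, numpy as np
s=telemetry.observe()
print({k:np.round(v,3).tolist() for k,v in s.items()})
for n in ("top","side"):
    p,d=capture(n); cv2.imwrite(f"pics/{n}0.png",p[:,:,::-1]); np.savez(f"/tmp/{n}0.npz",p=p,d=d)
    c=get_calibration(n); print(n,{k:np.round(c[k],3).tolist() for k in c})
    for q in ("carrier","model","dock_free"):
        try:
            for r in models.trace(n,q): print(n,q,round(r["confidence"],2),np.round(r["centre"],0),r["region"].sum())
        except Exception as e: print(e)
E
```

```text
pics
{'t': 0.0, 'joint_positions': [1.254, 0.69, -0.195, 1.566, 0.157, 0.903, -0.215], 'dq': [-0.001, 0.001, 0.001, 0.0, -0.003, 0.0, -0.0], 'joint_efforts': [-0.0, -52.757, -1.267, -15.343, -0.053, 0.006, 0.0], 'tcp_pos': [0.214, -0.586, 0.238], 'tcp_rot': [-3.092, -0.548, 0.001], 'force': [-0.01, -0.317, 0.141], 'ft_torque': [0.033, 0.029, -0.079], 'finger_gap': 0.088}
top {'mtx': [[428.235, 0.0, 325.097], [0.0, 428.235, 202.867], [0.0, 0.0, 1.0]], 'dist_coeffs': [0.025, 0.0, 0.0, 0.0, 0.0], 'R': [[0.027, -1.0, 0.014], [-0.984, -0.029, -0.177], [0.178, -0.009, -0.984]], 't': [0.061, 0.559, 0.945]}
top carrier 0.65 [334. 254.] 414
top model 0.98 [410. 232.] 577
top model 0.93 [313. 198.] 608
top model 0.66 [338. 242.] 616
top model 0.63 [273. 229.] 595
top dock_free 0.95 [372. 174.] 771
top dock_free 0.49 [248. 167.] 763
side {'mtx': [[482.33, 0.0, 310.29], [0.0, 482.33, 193.655], [0.0, 0.0, 1.0]], 'dist_coeffs': [-0.016, 0.0, 0.0, 0.0, 0.0], 'R': [[-0.925, -0.379, 0.025], [-0.188, 0.401, -0.896], [0.33, -0.834, -0.443]], 't': [0.523, 0.111, 1.279]}
side carrier 0.59 [334. 210.] 261
side model 0.91 [289. 211.] 361
side model 0.87 [305. 229.] 444
side model 0.57 [334. 200.] 337
side model 0.54 [343. 180.] 238
side dock_free 0.74 [293. 184.] 529
```

```bash
python3 - <<'E'
import cv2
a=cv2.imread("pics/top0.png")[130:310,200:460]; cv2.imwrite("pics/top0c.png",cv2.resize(a,(780,540),interpolation=cv2.INTER_CUBIC))
a=cv2.imread("pics/side0.png")[140:270,220:400]; cv2.imwrite("pics/side0c.png",cv2.resize(a,(780,563),interpolation=cv2.INTER_CUBIC))
E
```

```text
(no output)
```

View pics/top0.png

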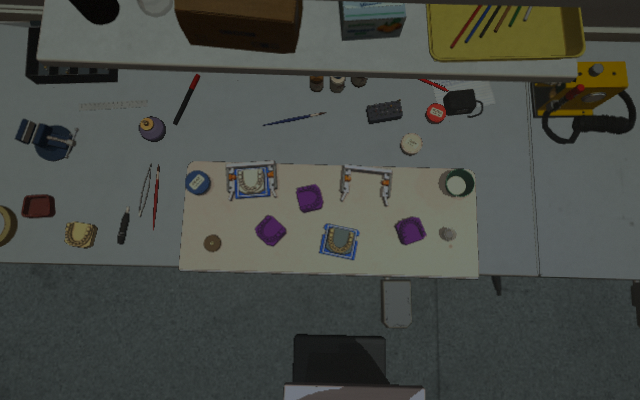

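View pics/top0c.png

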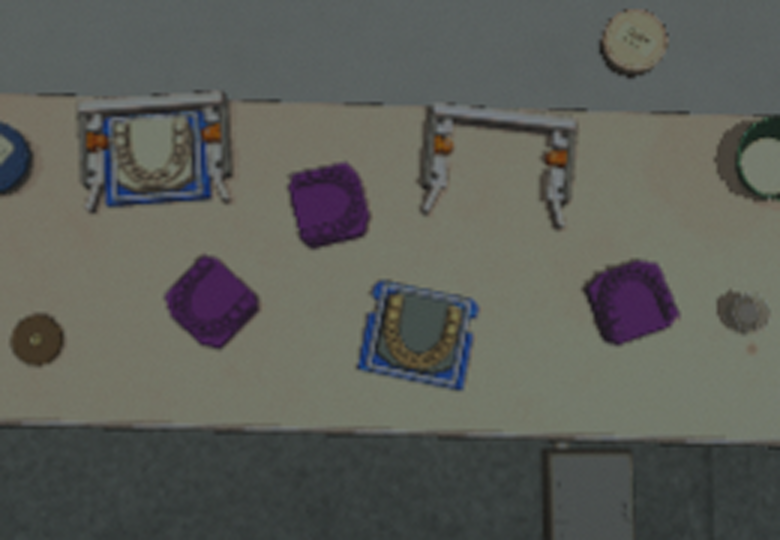

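View pics/side0c.png

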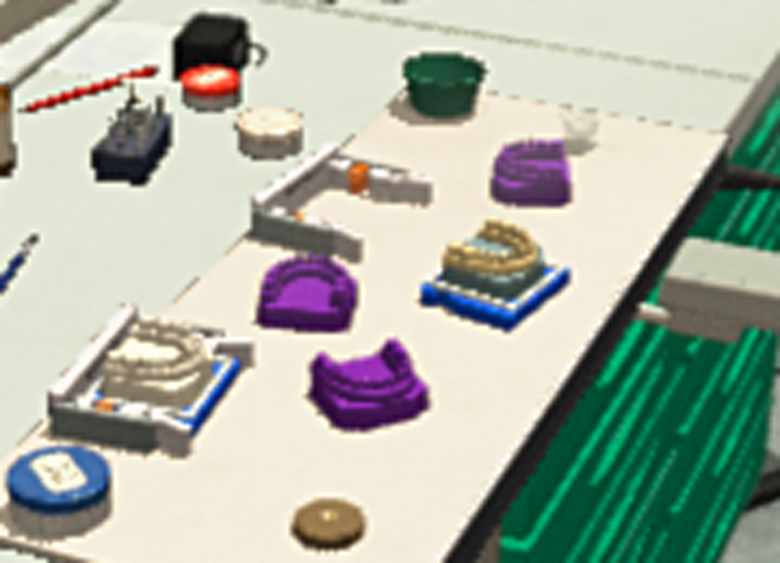

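```bash
cat > h.py <<'E'
import numpy as np, cv2
from plant import telemetry, capture, get_calibration, models
def world(cal,px,z):
    px=np.array(px,float).reshape(-1,1,2)
    u=cv2.undistortPoints(px,np.array(cal["mtx"]),np.array(cal["dist_coeffs"])).reshape(-1,2)
    R=np.array(cal["R"]);t=np.array(cal["t"])
    d=np.c_[u,np.ones(len(u))]@R; c=-R.T@t
    s=(z-c[2])/d[:,2]
    return c+d*s[:,None]
def pix(cal,X):
    R=np.array(cal["R"]);return cv2.projectPoints(np.array(X,float).reshape(-1,1,3),cv2.Rodrigues(R)[0],np.array(cal["t"]),np.array(cal["mtx"]),np.array(cal["dist_coeffs"]))[0].reshape(-1,2)
E
python3 - <<'E'
from h import *
p=np.load('/tmp/top0.npz');im=p['p'];d=p['d']
c=get_calibration('top')
hsv=cv2.cvtColor(im,cv2.COLOR_RGB2HSV)
m=((hsv[...,0]>100)&(hsv[...,0]<125)&(hsv[...,1]>120)).astype(np.uint8)
m[:,:310]=0;m[:,370:]=0;m[:215]=0;m[270:]=0
ys,xs=np.nonzero(m);print(len(xs))
W=world(c,np.c_[xs,ys],0.012)[:,:2].astype(np.float32)
r=cv2.minAreaRect(W);print(r)
# crop coords -> pixel
f=lambda l:[(x/3+200,y/3+130) for x,y in l]
# dock: rear corners of top (z~.03) ; lips/guides; clips
print("stop L,R back top",world(c,f([(432,105),(576,121)]),0.03))
print("clips",world(c,f([(443,146),(557,157)]),0.018))
print("mouth tips",world(c,f([(427,212),(559,226)]),0.02))
for n,q in (("tins",[(0,150)]),("purp r",[(630,300)]),("purp m",[(330,205)]),("purp l",[(212,300)]),("dish",[(742,310)]),("bowl",[(770,160)]),("edge",[(400,430)])): print(n,world(c,f(q),0.01)[0])
print([np.round(x,3) for x in (d[240,339],)])
E
```

```text
140
((0.4726317226886749, 0.04072226211428642), (0.08256345242261887, 0.06981952488422394), 80.25584411621094)
stop L,R back top [[ 0.65502408  0.03352621  0.03      ]
 [ 0.64528008 -0.08217937  0.03      ]]
clips [[ 0.62441184  0.02335419  0.018     ]
 [ 0.61805592 -0.06884027  0.018     ]]
mouth tips [[ 0.56944945  0.03531215  0.02      ]
 [ 0.56119171 -0.07023353  0.02      ]]
tins [0.61206957 0.38093479 0.01      ]
purp r [ 0.50470536 -0.12851791  0.01      ]
purp m [0.57475378 0.1131631  0.01      ]
purp l [0.49519852 0.20426522 0.01      ]
dish [ 0.49930632 -0.21769029  0.01      ]
bowl [ 0.62255297 -0.24341236  0.01      ]
edge [0.39737817 0.05254441 0.01      ]
[np.float32(1.0)]
```

Candidates: grey-based model on blue plate (339,240); purple look-alikes (310,198), (271,231), (410,231); white one in the loaded dock (250,181). I choose (339,240): the loose blue plate, with grey base and yellowish teeth. The 3x crop confirms this, and its notched end faces the empty dock at (367,185). It sits about 137 mm short of home and 51 mm to the left. Next is to push it sideways on its left edge.

```bash
python3 -m pendant '[[30,0.73,-0.58,0,0],[30,0.73,-0.58,0,0],[30,0.73,-0.58,0,0],[30,0.73,-0.58,0,0],[30,0.73,-0.58,0,0],[30,0.73,-0.58,0,0],[30,0.73,-0.58,0,0],[30,0.44,-0.8,0,0],[30,0.44,-0.8,0,0],[30,0.44,-0.8,0,0]]'
python3 -m pendant '[[30,0.44,-0.8,0,0],[30,0.44,-0.8,0,0],[30,0.44,-0.8,0,0],[30,0.44,-0.8,0,0],[30,0,0,0,-1],[30,0,0,0,-1],[30,0,0,0,-1],[30,0,0,0,-1],[30,0,0,0,-1],[30,0,0,0,-1]]'
```

```text
t: 1.65
tcp_pos: [0.4443, -0.0887, 0.2389]
tcp_rot: [3.093, 0.548, 0.001]
force: [0.2, 0.6, -0.6]
finger_gap: 0.0301
t: 2.9
tcp_pos: [0.4772, 0.1262, 0.2388]
tcp_rot: [2.399, 2.028, 0.0]
force: [-0.4, 0.3, 0.4]
finger_gap: 0.0301
```

```bash
python3 - <<'E'
from h import *
p,d=capture('wrist'); c=get_calibration('wrist'); cv2.imwrite('pics/w1.png',p[:,:,::-1]); np.savez('/tmp/w1.npz',p=p,d=d,**c)
print(pix(c,[[.473,.041,.012],[.6055,-.021,0],[.477,.126,0]]))
E
```

```text
[[327.77857346 233.8495584 ]
 [435.61214389 258.21250213]
 [319.72667808 163.50777029]]
```

View pics/w1.png

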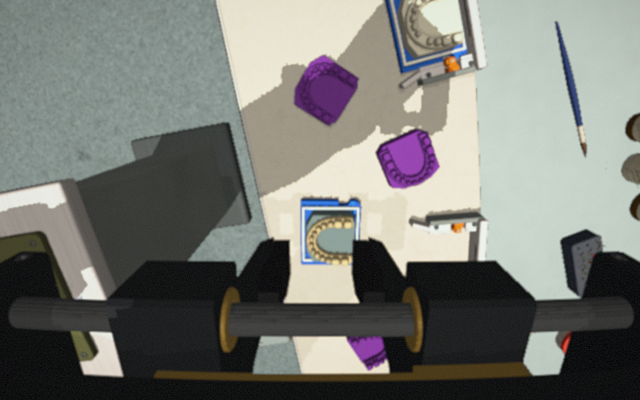

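```bash
python3 - <<'E'
from h import *
c=np.load('/tmp/w1.npz');p=c['p']
print(world(c,[(302,198),(360,201),(302,265)],0.012))
a=p[185:275,280:500]; cv2.imwrite('pics/w1c.png',cv2.resize(a[:,:,::-1],(792,324),interpolation=cv2.INTER_CUBIC))
hsv=cv2.cvtColor(p,cv2.COLOR_RGB2HSV)
m=((hsv[...,0]>100)&(hsv[...,0]<125)&(hsv[...,1]>140)&(hsv[...,2]>60)).astype(np.uint8)
m[:,:290]=0;m[:,370:]=0;m[:190]=0;m[270:]=0
ys,xs=np.nonzero(m)
print(cv2.minAreaRect(world(c,np.c_[xs,ys],.012)[:,:2].astype(np.float32)))
E
```

```text
[[0.45011218 0.0909982  0.012     ]
 [0.51711319 0.07628189 0.012     ]
 [0.43442034 0.00431714 0.012     ]]
((0.4757460355758667, 0.04292716085910797), (0.0840427353978157, 0.06881328672170639), 80.61114501953125)
```

View pics/w1c.png

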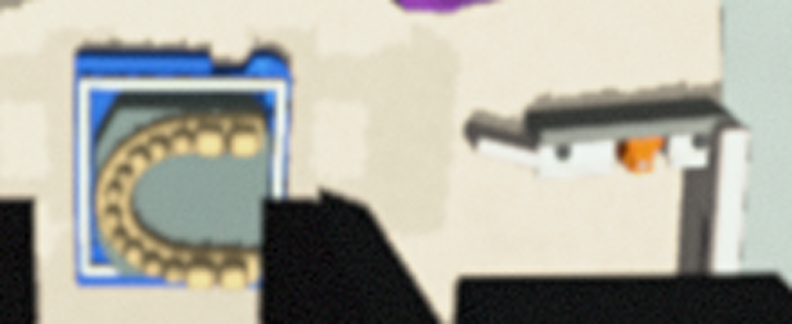

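```bash
python3 -m pendant '[[30,0,0,0,-0.51],[30,0,0,1,0],[30,0,0,1,0],[30,0,0,0.9,0],[30,0,0,0.5,0],[30,0,0,0.3,0],[30,0,0,0.17,0],[30,0,0,0,0],[30,0,0,0,0],[30,0,0,0,0]]'
```

```text
t: 4.2
tcp_pos: [0.4776, 0.1263, 0.0073]
tcp_rot: [2.313, 2.125, 0.002]
force: [0.9, -0.3, 0.4]
finger_gap: 0.03
```

```bash
python3 -m pendant '[[30,-0.2,0,0,0],[30,-0.14,0,0,0],[30,-0.14,0,0,0],[30,-0.14,0,0,0],[30,-0.14,0,0,0],[30,-0.14,0,0,0],[30,-0.14,0,0,0],[30,-0.14,0,0,0],[30,-0.1,0,0,0],[30,-0.07,0,0,0]]'
cat > look.py <<'E'
from h import *
import sys
n=sys.argv[1]
p,d=capture('top');c=get_calibration('top');cv2.imwrite(f'pics/{n}.png',cv2.resize(p[150:290,280:460,::-1],(720,560),interpolation=cv2.INTER_CUBIC))
print(telemetry.observe()['tcp_pos'])
hsv=cv2.cvtColor(p,cv2.COLOR_RGB2HSV)
m=((hsv[...,0]>100)&(hsv[...,0]<125)&(hsv[...,1]>120)).astype(np.uint8)
m[:,:295]=0;m[:,420:]=0;m[:150]=0;m[270:]=0
ys,xs=np.nonzero(m)
W=world(c,np.c_[xs,ys],.012)[:,:2]
r=cv2.minAreaRect(W.astype(np.float32)); print(len(xs),r)
O=np.array([.6055,-.021]);a=np.radians(-4.5);R=np.array([[np.cos(a),-np.sin(a)],[np.sin(a),np.cos(a)]])
print('dock frame mm',(np.array(r[0])-O)@R*1000, 'tcp',(telemetry.observe()['tcp_pos'][:2]-O)@R*1000)
E
python3 look.py t2
```

```text
t: 5.45
tcp_pos: [0.4703, 0.0451, 0.0065]
tcp_rot: [2.313, 2.126, -0.0]
force: [1.1, 1.2, -0.6]
finger_gap: 0.0301
[0.47017993 0.04439111 0.00651266]Traceback (most recent call last):
  File "look.py", line 10, in <module>
    W=world(c,np.c_[xs,ys],.012)[:,:2]
      ~~~~~^^^^^^^^^^^^^^^^^^^^^
  File "h.py", line 5, in world
    u=cv2.undistortPoints(px,np.array(cal["mtx"]),np.array(cal["dist_coeffs"])).reshape(-1,2)
      ~~~~~~~~~~~~~~~~~~~^^^^^^^^^^^^^^^^^^^^^^^^^^^^^^^^^^^^^^^^^^^^^^^^^^^^^^
cv2.error: OpenCV(4.12.0) /io/opencv/modules/calib3d/src/undistort.dispatch.cpp:347: error: (-215:Assertion failed) CV_IS_MAT(_src) && CV_IS_MAT(_dst) && (_src->rows == 1 || _src->cols == 1) && (_dst->rows == 1 || _dst->cols == 1) && _src->cols + _src->rows - 1 == _dst->rows + _dst->cols - 1 && (CV_MAT_TYPE(_src->type) == CV_32FC2 || CV_MAT_TYPE(_src->type) == CV_64FC2) && (CV_MAT_TYPE(_dst->type) == CV_32FC2 || CV_MAT_TYPE(_dst->type) == CV_64FC2) in function 'cvUndistortPointsInternal'
```

View pics/t2.png

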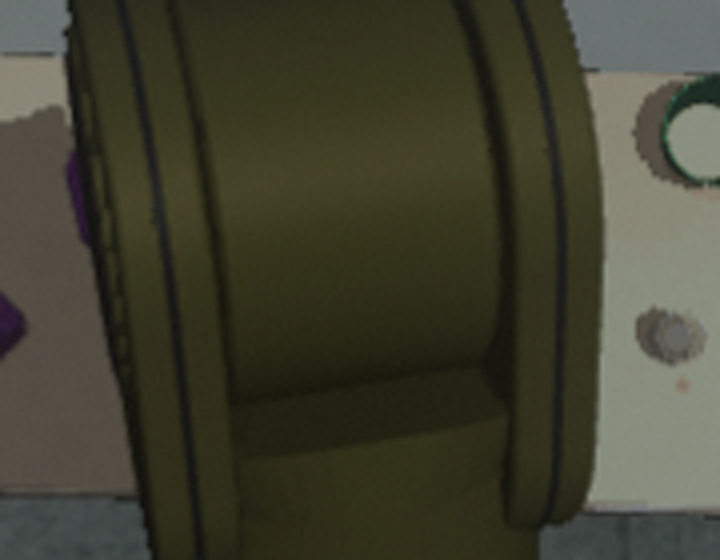

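```bash
python3 - <<'E'
from h import *
p,d=capture('wrist'); c=get_calibration('wrist'); cv2.imwrite('pics/w2.png',p[:,:,::-1]); np.savez('/tmp/w2.npz',p=p,d=d,**c)
p,d=capture('side'); c=get_calibration('side'); cv2.imwrite('pics/s2.png',cv2.resize(p[140:270,220:400,::-1],(780,563),interpolation=cv2.INTER_CUBIC)); np.savez('/tmp/s2.npz',p=p,d=d,**c)
E
```

```text
(no output)
```

View pics/w2.png

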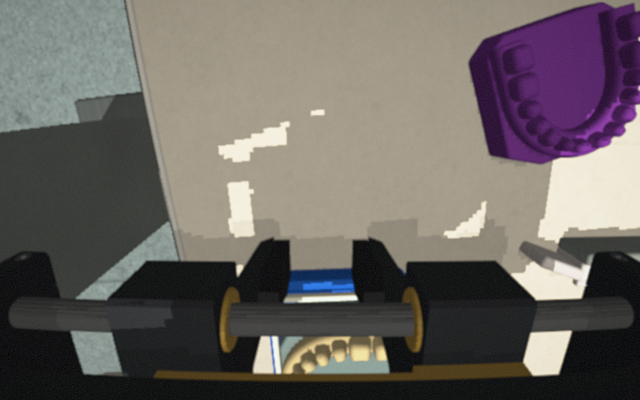

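View pics/s2.png

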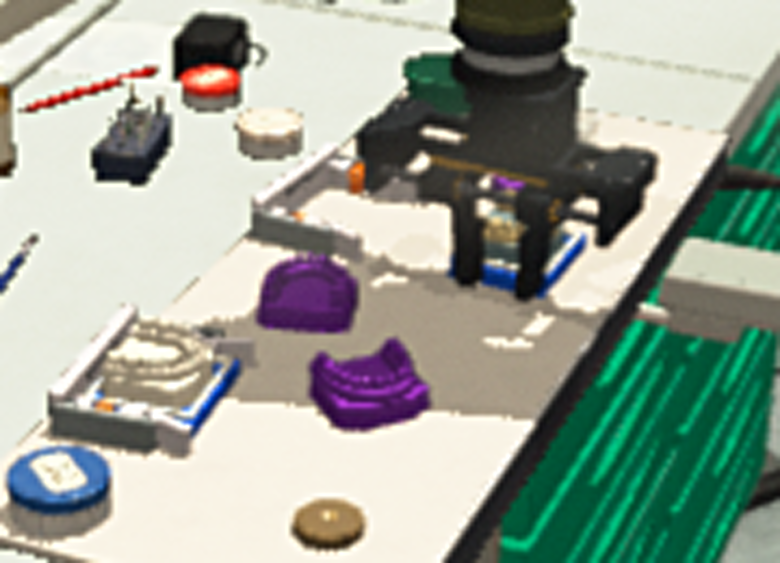

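```bash
python3 - <<'E'
from h import *
c=np.load('/tmp/w2.npz')
p=c['p'];cv2.imwrite('pics/w2c.png',cv2.resize(p[235:385,240:420,::-1],(720,600),interpolation=cv2.INTER_CUBIC))
O=np.array([.6055,-.021]);a=np.radians(-4.5);R=np.array([[np.cos(a),-np.sin(a)],[np.sin(a),np.cos(a)]])
for r in (266,270,280,293,300):
  for z in (0,.012): print(r,z,np.round((world(c,[(320,r)],z)[0,:2]-O)@R*1000,1))
print(-np.array(c['R']).T@c['t'])
E
```

```text
266 0 [-139.5   45.8]
266 0.012 [-139.4   52.3]
270 0 [-139.5   43.5]
270 0.012 [-139.4   50.2]
280 0 [-139.6   37.6]
280 0.012 [-139.5   44.7]
293 0 [-139.6   29.7]
293 0.012 [-139.5   37.5]
300 0 [-139.6   25.3]
300 0.012 [-139.6   33.5]
[0.47746103 0.11848054 0.15298771]
```

View pics/w2c.png

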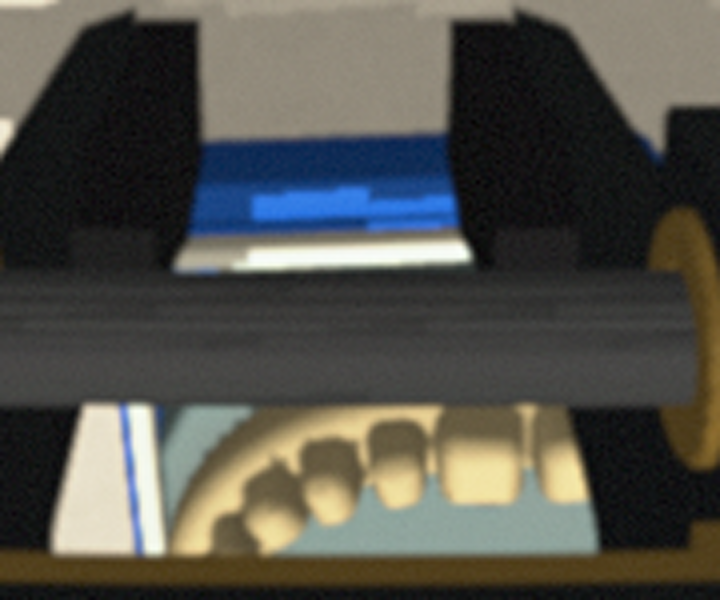

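```bash
python3 -m pendant '[[30,-0.035,0,0,0],[30,0,0,0,0],[30,0.2,0,0,0],[30,0.5,0,0,0],[30,0.2,0,-1,0],[40,0,0,-1,0],[40,0.5,0,0,1],[40,0,0,0,1],[40,0,0,0,1],[40,0,0,0,1]]'
python3 - <<'E'
from h import *
p,d=capture('wrist'); c=get_calibration('wrist'); cv2.imwrite('pics/w3.png',p[:,:,::-1]); np.savez('/tmp/w3.npz',p=p,d=d,**c)
E
```

```text
t: 6.85
tcp_pos: [0.4768, 0.128, 0.1266]
tcp_rot: [-2.903, -1.2, 0.0]
force: [-0.0, -0.0, -0.6]
finger_gap: 0.04
```

View pics/w3.png

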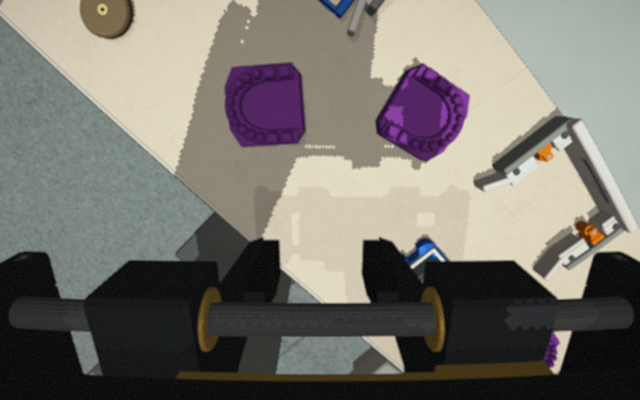

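```bash
python3 - <<'E'
from h import *
c=np.load('/tmp/w3.npz');p=c['p']
a=p[105:285,460:640,::-1].copy()
O=np.array([.6055,-.021]);t=np.radians(-4.5);ex=np.array([np.cos(t),np.sin(t)]);ey=np.array([-ex[1],ex[0]])
a=cv2.resize(a,(600,600),interpolation=cv2.INTER_CUBIC);s=600/180
for x,y,z in [(-20,44,20),(41,44,20),(-20,-44,20),(41,-44,20),(-20,41,20),(41,41,20),(-20,-41,20),(37,41,30),(37,-41,30),(16,38,15.5),(16,-38,15.5)]:
    X=O+ex*x/1000+ey*y/1000
    u=pix(c,[[X[0],X[1],z/1000]])[0]; q=((u-[460,105])*s).astype(int); cv2.circle(a,tuple(map(int,q)),3,(0,0,255) if z==20 else (0,255,0),-1)
cv2.imwrite('pics/w3c.png',a)
E
```

```text
(no output)
```

View pics/w3c.png

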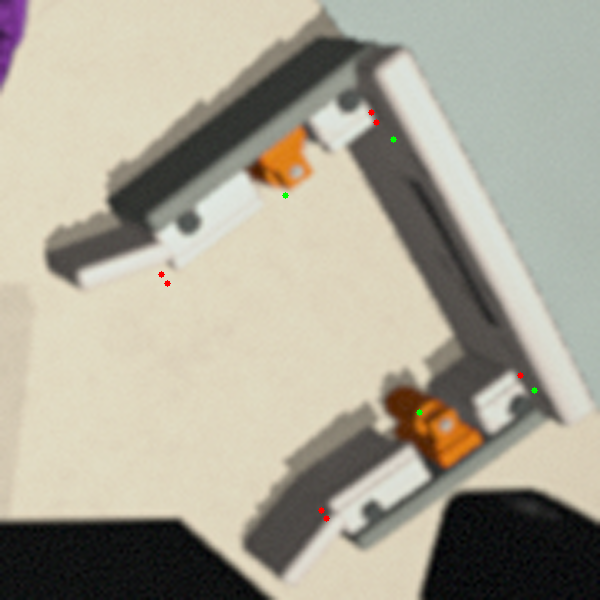

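```bash
python3 - <<'E'
from h import *
from scipy.optimize import least_squares
c=np.load('/tmp/w3.npz')
obj=np.array([(-20,41,20),(-20,-41,20),(37,60,30),(37,-60,30)])/1000
px=np.array([(173,265),(329,500),(375,66),(563,425)])/(600/180)+[460,105]
def P(v):
    t=v[2];ex=np.array([np.cos(t),np.sin(t)]);ey=np.array([-ex[1],ex[0]])
    return np.c_[v[:2]+obj[:,:1]*ex+obj[:,1:2]*ey,obj[:,2]]
f=lambda v:(pix(c,P(v))-px).ravel()
r=least_squares(f,[.6055,-.021,-.08]);print(r.x,np.degrees(r.x[2]),r.fun.round(1))
ct=get_calibration('top')
px2=np.array([(432,105),(576,121)])
print(pix(ct,P(r.x)).round(1), (px2/3+[200,130]).round(1))
E
```

```text
[ 0.60903854 -0.01948906 -0.0945511 ] -5.417378717852783 [ 1.3  0.6 -0.7 -0.3 -2.  -2.2  1.8  2.6]
[[347.6 191.2]
 [381.4 195.3]
 [342.6 166.4]
 [392.2 172.4]] [[344.  165. ]
 [392.  170.3]]
```

```bash
python3 -m pendant '[[40,0,0,0,1],[40,0,0,0,1],[40,0,0,0,1],[40,0,0,0,1],[40,0,0,0,0.98],[44,-0.4,0.4,0,0],[44,-0.4,0.7,0,0],[44,-0.11,0.7,0,0],[44,0,0.47,0,0],[44,0,0,0,0]]'
python3 - <<'E'
from h import *
p,d=capture('wrist'); c=get_calibration('wrist'); cv2.imwrite('pics/w4.png',p[:,:,::-1]); np.savez('/tmp/w4.npz',p=p,d=d,**c)
p,d=capture('top'); c=get_calibration('top'); cv2.imwrite('pics/t4.png',cv2.resize(p[150:290,280:460,::-1],(720,560),interpolation=cv2.INTER_CUBIC)); np.savez('/tmp/t4.npz',p=p,d=d,**c)
print(telemetry.observe()['tcp_pos'])
E
```

```text
t: 8.15
tcp_pos: [0.4113, -0.0057, 0.1266]
tcp_rot: [3.138, -0.129, -0.001]
force: [-0.1, 0.2, -0.0]
finger_gap: 0.0437
[ 0.4121897  -0.0032161   0.12651671]
```

View pics/w4.png

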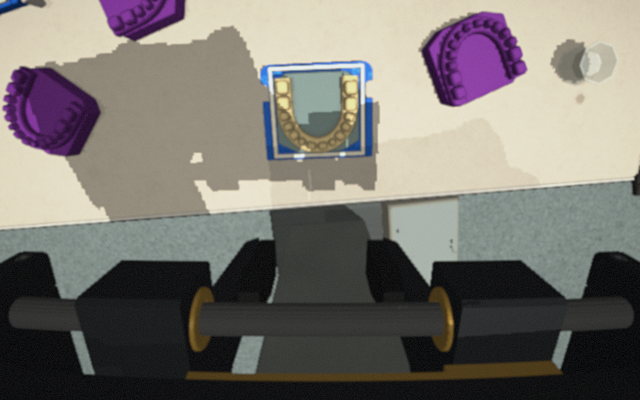

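View pics/t4.png

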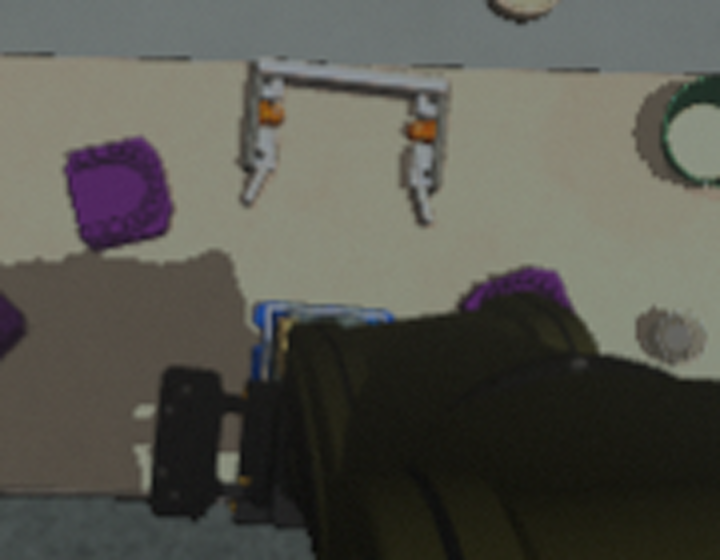

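```bash
python3 - <<'E'
from h import *
c=np.load('/tmp/w4.npz');p=c['p']
hsv=cv2.cvtColor(p,cv2.COLOR_RGB2HSV)
m=((hsv[...,0]>100)&(hsv[...,0]<125)&(hsv[...,1]>140)).astype(np.uint8)
m[:,:250]=0;m[:,385:]=0;m[:50]=0;m[170:]=0
ys,xs=np.nonzero(m)
W=world(c,np.c_[xs,ys],.012)[:,:2]
r=cv2.minAreaRect(W.astype(np.float32));print(r)
print(world(c,[(267,159),(373,155)],.012))
O=np.array([.607,-.020]);a=np.radians(-4.9);R=np.array([[np.cos(a),-np.sin(a)],[np.sin(a),np.cos(a)]])
print((np.array(r[0])-O)@R*1000,(telemetry.observe()['tcp_pos'][:2]-O)@R*1000)
E
```

```text
((0.4773213863372803, -0.006663396954536438), (0.08270518481731415, 0.07060065120458603), 87.63867950439453)
[[ 0.44369707  0.0362856   0.012     ]
 [ 0.44019564 -0.04812987  0.012     ]]
[-130.34384834    2.21111354] [-1.95531950e+02  8.24592796e-02]
```

```bash
python3 -m pendant '[[44,0,0,0.8,0],[44,0,0,0.7,0],[44,0,0,0.35,0],[44,0,0,0.15,0],[44,0,0,0,0],[44,0.15,0,0,0],[44,0.12,0,0,0],[44,0.12,0,0,0],[44,0.12,0,0,0],[44,0.12,0,0,0]]'
python3 -m pendant '[[44,0.14,0,0,0],[44,0.14,0,0,0],[44,0.14,0,0,0],[44,0.14,0,0,0],[44,0.14,0,0,0],[44,0.14,0,0,0],[44,0.12,0,0,0],[44,0.08,0,0,0],[44,0.04,0,0,0],[44,0,0,0,0]]'
python3 - <<'E'
from h import *
p,d=capture('wrist'); c=get_calibration('wrist'); cv2.imwrite('pics/w5.png',p[:,:,::-1]); np.savez('/tmp/w5.npz',p=p,d=d,**c)
p,d=capture('top'); c=get_calibration('top'); cv2.imwrite('pics/t5.png',cv2.resize(p[150:290,280:460,::-1],(720,560),interpolation=cv2.INTER_CUBIC)); np.savez('/tmp/t5.npz',p=p,d=d,**c)
O=np.array([.607,-.020]);a=np.radians(-4.9);R=np.array([[np.cos(a),-np.sin(a)],[np.sin(a),np.cos(a)]])
print((telemetry.observe()['tcp_pos'][:2]-O)@R*1000)
E
```

```text
t: 9.5
tcp_pos: [0.4547, -0.0066, 0.0547]
tcp_rot: [3.137, -0.027, -0.026]
force: [-0.5, -0.0, -0.3]
finger_gap: 0.044
t: 10.75
tcp_pos: [0.5189, -0.0077, 0.0536]
tcp_rot: [3.137, -0.027, -0.026]
force: [0.1, 0.1, 0.4]
finger_gap: 0.0439
[-89.01210099   4.72823287]
```

View pics/w5.png

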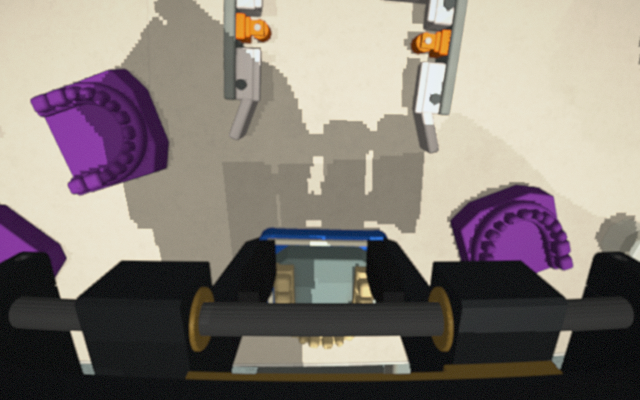

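View pics/t5.png

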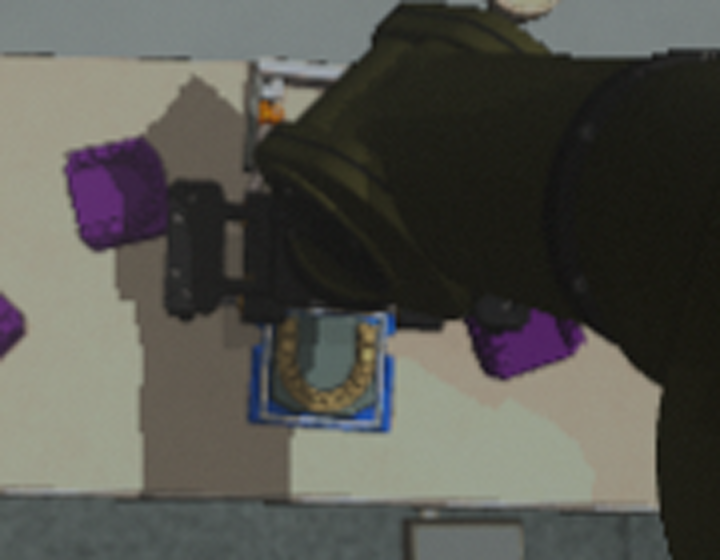

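The descent was not reached: that spot is too close to the base. The tips stayed at z≈54 mm, above the 43 mm high model, and the plate has not moved. I'll rise, turn 90° and straddle the plate along its 72 mm length instead, so the TCP stays further out.

```bash
python3 -m pendant '[[44,0,0,-0.8,0],[44,0,0,-0.7,0],[60,0,0,0,-1],[88,0,0,0,-1],[88,0,0,0,-1],[88,0,0,0,-1],[88,0,0,0,-1],[88,0,0,0,-1],[88,0,0,0,-1],[88,0,0,0,0]]'
python3 - <<'E'
from h import *
s=telemetry.observe();print(s['joint_positions'],s['tcp_rot'])
p,d=capture('top'); c=get_calibration('top'); cv2.imwrite('pics/t6.png',cv2.resize(p[150:290,280:460,::-1],(720,560),interpolation=cv2.INTER_CUBIC)); np.savez('/tmp/t6.npz',p=p,d=d,**c)
E
```

```text
t: 12.1
tcp_pos: [0.52, -0.0075, 0.1434]
tcp_rot: [-2.585, -1.773, 0.026]
force: [0.0, 0.2, -0.3]
finger_gap: 0.0881
[ 0.4165045   0.83897039 -0.85638107  1.93361033  0.87788036  0.81874937
 -1.30878768] [-2.58532896 -1.77349025  0.0258611 ]
```

View pics/t6.png

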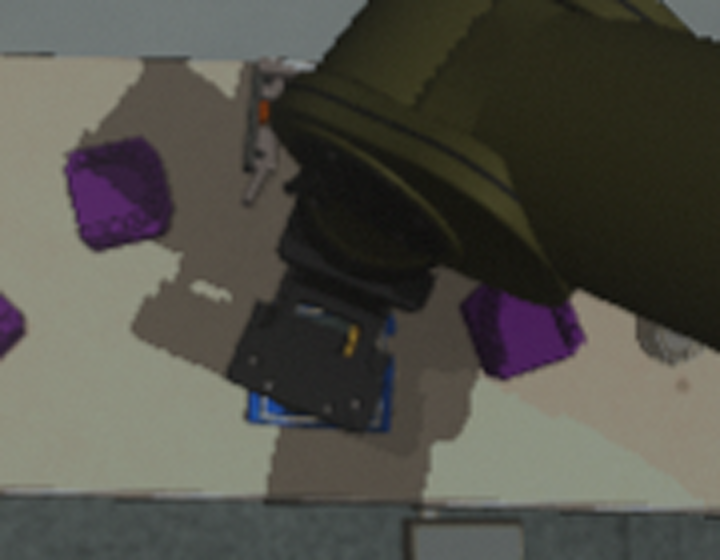

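```bash
python3 -m pendant '[[88,0,0,0,-1],[88,0,0,0,-0.62],[88,-0.05,-0.4,0,0],[88,0,-0.315,0,0],[88,0,0,0,0],[88,0,0,0.8,0],[88,0,0,0.7,0],[88,0,0,0,0],[88,0,0,0,0],[88,0,0,0,0]]'
python3 - <<'E'
from h import *
p,d=capture('wrist'); c=get_calibration('wrist'); cv2.imwrite('pics/w7.png',p[:,:,::-1]); np.savez('/tmp/w7.npz',p=p,d=d,**c)
p,d=capture('side'); c=get_calibration('side'); cv2.imwrite('pics/s7.png',cv2.resize(p[150:240,290:400,::-1],(770,630)[:2],interpolation=cv2.INTER_CUBIC)[:600])
E
```

```text
t: 13.4
tcp_pos: [0.4773, -0.0068, 0.0558]
tcp_rot: [-2.309, -2.122, 0.02]
force: [0.8, 0.6, -0.3]
finger_gap: 0.0883
```

View pics/w7.png

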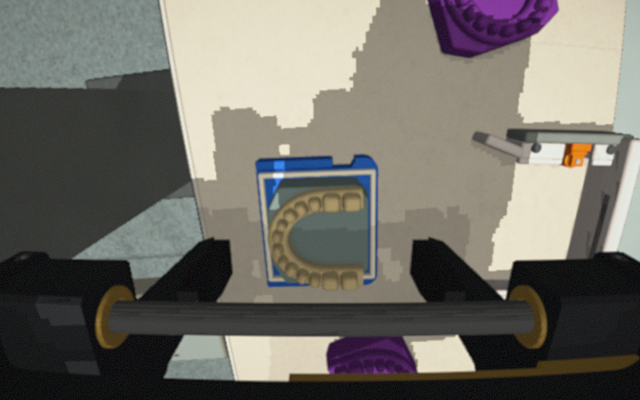

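View pics/s7.png

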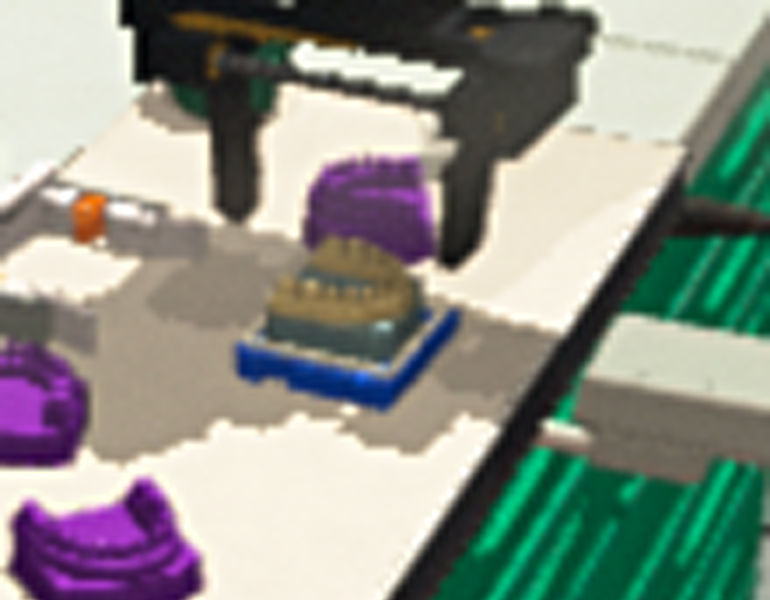

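```bash
python3 - <<'E'
from h import *
c=np.load('/tmp/w7.npz');p=c['p']
W=world(c,[(257,160),(378,157),(376,285),(267,287)],.012)[:,:2];print(W,W.mean(0))
hsv=cv2.cvtColor(p,cv2.COLOR_RGB2HSV)
m=((hsv[...,0]>100)&(hsv[...,0]<125)&(hsv[...,1]>140)).astype(np.uint8)
m[:,:245]=0;m[:,390:]=0;m[:150]=0;m[295:]=0
ys,xs=np.nonzero(m)
print(cv2.minAreaRect(world(c,np.c_[xs,ys],.012)[:,:2].astype(np.float32)))
E
```

```text
[[ 0.44377476  0.0352468 ]
 [ 0.5139822   0.03125724]
 [ 0.50997166 -0.05319231]
 [ 0.43834656 -0.04926601]] [ 0.47651879 -0.00898857]
((0.4763672649860382, -0.007859054952859879), (0.08420706540346146, 0.07066124677658081), 87.47086334228516)
```

```bash
python3 -m pendant '[[88,0,0,0.4,0],[88,0,0,0.3,0],[88,0,0,0.13,0],[88,0,0,0,0],[76,0,0,0,0],[76,0,0,0,0],[76,0,0.05,0,0],[76,0,0.08,0,0],[76,0,0.1,0,0],[76,0,0.1,0,0]]' 3
```

```text
t: 14.75
tcp_pos: [0.4952, -0.0091, 0.0042]
tcp_rot: [-2.307, -2.121, 0.024]
force: [-1.6, 0.2, 1.2]
finger_gap: 0.0759
```

```bash
python3 -m pendant '[[76,0,0.12,-0.02,0],[76,0,0.12,0,0],[76,0,0.12,0,0],[76,0,0.12,0,0],[76,0,0.12,0,0],[76,0,0.12,0,0],[76,0,0.12,0,0],[76,0,0.07,0,0],[76,0,0.04,0,0],[76,0,0,0,0]]' 3
python3 - <<'E'
from h import *
p,d=capture('wrist'); c=get_calibration('wrist'); cv2.imwrite('pics/w8.png',p[:,:,::-1]); np.savez('/tmp/w8.npz',p=p,d=d,**c)
p,d=capture('side'); c=get_calibration('side'); cv2.imwrite('pics/s8.png',cv2.resize(p[150:240,270:380,::-1],(770,630)[:2],interpolation=cv2.INTER_CUBIC)[:600])
E
```

```text
t: 16.0
tcp_pos: [0.5521, -0.0138, 0.0045]
tcp_rot: [-2.307, -2.121, 0.023]
force: [-0.7, 0.5, 0.2]
finger_gap: 0.0761
```

View pics/w8.png

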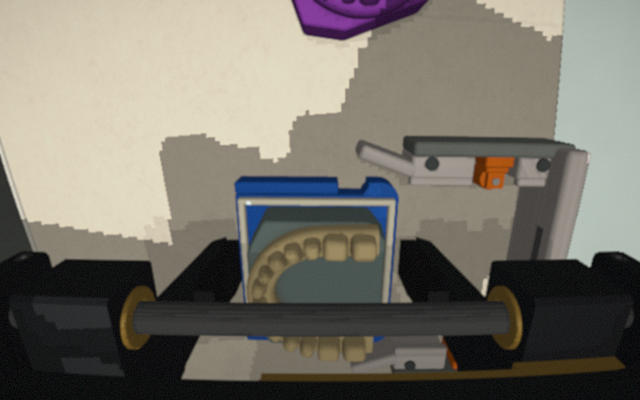

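View pics/s8.png

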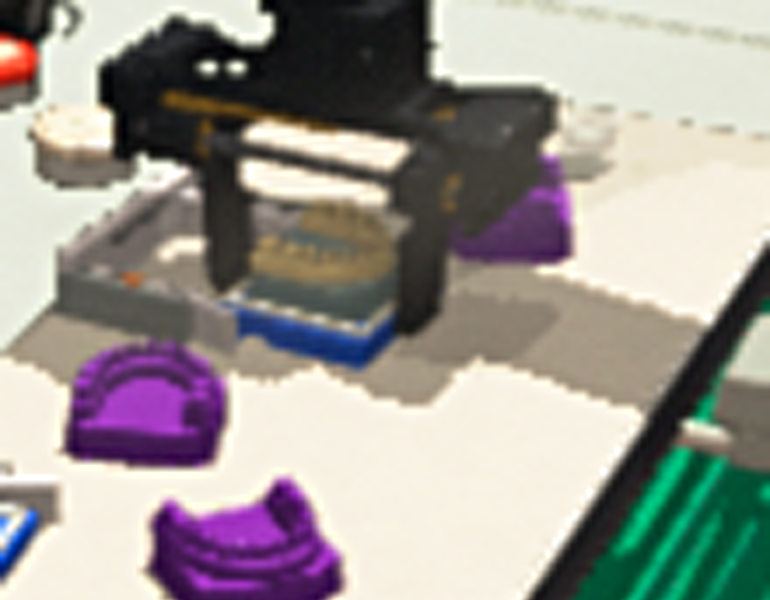

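```bash
python3 -m pendant '[[88,0,0,0,0],[88,0,0,0,0],[88,0,0,-0.5,0],[88,0,0,-0.9,0],[88,0,0,-0.7,0],[88,0,-0.5,0,0],[88,0,-0.48,0,0],[60,0,0,0,1],[44,0,0,0,1],[44,0,0,0,1]]' 10
python3 -m pendant '[[44,0,0,0,1],[44,0,0,0,1],[44,0,0,0,1],[44,0,0,0,1],[44,0,0,0,1],[44,0,0,0,1],[44,0,0,0,0],[44,0,0,0,0],[44,0,0,0,0],[44,0,0,0,0]]' 
python3 - <<'E'
from h import *
print(telemetry.observe()['tcp_pos'])
p,d=capture('wrist'); c=get_calibration('wrist'); cv2.imwrite('pics/w9.png',p[:,:,::-1]); np.savez('/tmp/w9.npz',p=p,d=d,**c)
E
```

```text
t: 17.35
tcp_pos: [0.4952, -0.0082, 0.1316]
tcp_rot: [-2.785, -1.446, 0.025]
force: [-0.1, -0.4, -0.2]
finger_gap: 0.0602
t: 18.6
tcp_pos: [0.4952, -0.0083, 0.1314]
tcp_rot: [3.134, -0.13, -0.025]
force: [-0.1, -0.3, 0.2]
finger_gap: 0.0438
[ 0.4951712  -0.00830778  0.13137915]
```

View pics/w9.png

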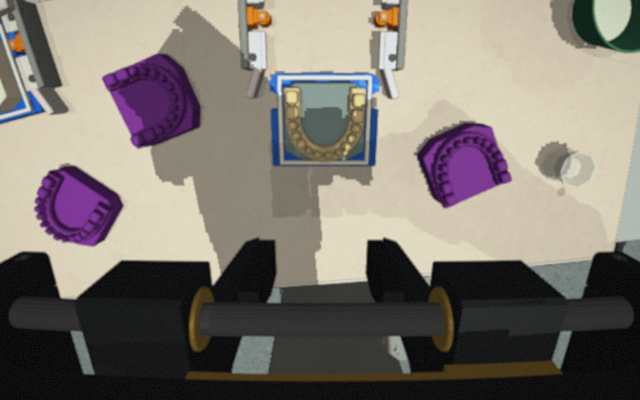

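```bash
python3 - <<'E'
from h import *
c=np.load('/tmp/w9.npz');p=c['p']
hsv=cv2.cvtColor(p,cv2.COLOR_RGB2HSV)
m=((hsv[...,0]>100)&(hsv[...,0]<125)&(hsv[...,1]>140)).astype(np.uint8)
m[:,:262]=0;m[:,385:]=0;m[:60]=0;m[175:]=0
ys,xs=np.nonzero(m)
r=cv2.minAreaRect(world(c,np.c_[xs,ys],.012)[:,:2].astype(np.float32));print(r)
O=np.array([.607,-.020]);a=np.radians(-4.9);R=np.array([[np.cos(a),-np.sin(a)],[np.sin(a),np.cos(a)]])
f=lambda X:(X-O)@R*1000
print(f(np.array(r[0])),f(telemetry.observe()['tcp_pos'][:2]))
for z,q in ((.012,[(273,165),(376,165)]),(.02,[(266,66),(373,66)])): print(f(world(c,q,z)[:,:2]))
cv2.imwrite('pics/w9c.png',cv2.resize(p[0:180,230:410,::-1],(600,600),interpolation=cv2.INTER_CUBIC))
E
```

```text
((0.5514034032821655, -0.016300413757562637), (0.08260863274335861, 0.07019487023353577), 85.14765930175781)
[-55.7094149   -1.06282488] [-112.39601885    2.08425238]
[[-91.66581405  40.27806624]
 [-91.53561033 -43.73530498]]
[[-16.15685421  41.57879985]
 [-15.93995494 -36.58357125]]
```

View pics/w9c.png

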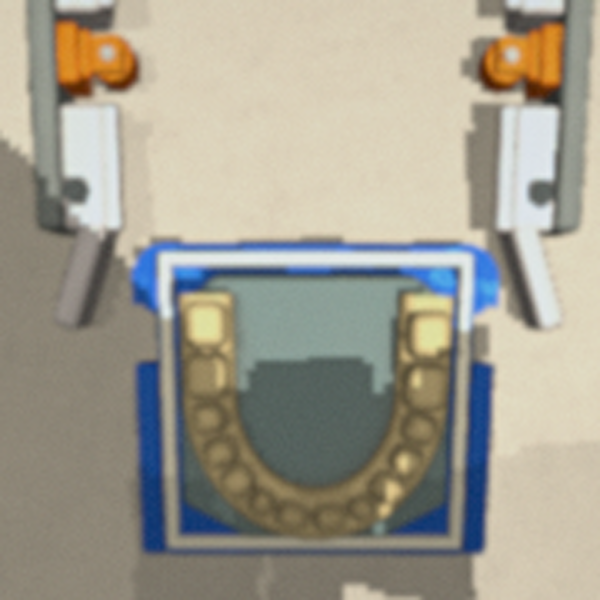

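```bash
python3 -m pendant '[[44,0,0.03,0.8,0],[44,0,0,0.7,0],[44,0,0,0.4,0],[44,0,0,0.17,0],[44,0,0,0,0],[44,0,0,0,0],[44,0.1,0,0,0],[44,0.1,0,0,0],[44,0.1,0,0,0],[44,0,0,0,0]]'
```

```text
t: 19.9
tcp_pos: [0.5119, -0.0122, 0.007]
tcp_rot: [3.134, -0.132, -0.023]
force: [0.3, -0.7, -0.5]
finger_gap: 0.0441
```

```bash
python3 -m pendant '[[44,0.08,0,0,0],[44,0.08,0,0,0],[44,0.08,0,0,0],[44,0.08,0,0,0],[44,0.08,0,0,0],[44,0.08,0,0,0],[44,0.08,0,0,0],[44,0.06,0,0,0],[44,0,0,0,0],[44,0,0,0,0]]'
python3 - <<'E'
from h import *
p,d=capture('wrist'); c=get_calibration('wrist'); cv2.imwrite('pics/w10.png',p[:,:,::-1]); np.savez('/tmp/w10.npz',p=p,d=d,**c)
p,d=capture('side'); cv2.imwrite('pics/s10.png',cv2.resize(p[150:240,260:370,::-1],(733,600),interpolation=cv2.INTER_CUBIC))
E
```

```text
t: 21.15
tcp_pos: [0.5482, -0.015, 0.0063]
tcp_rot: [3.134, -0.131, -0.025]
force: [-2.6, 1.1, -0.7]
finger_gap: 0.0441
```

View pics/w10.png

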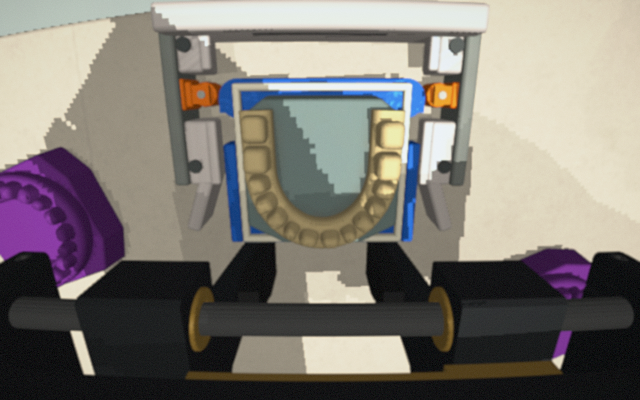

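View pics/s10.png

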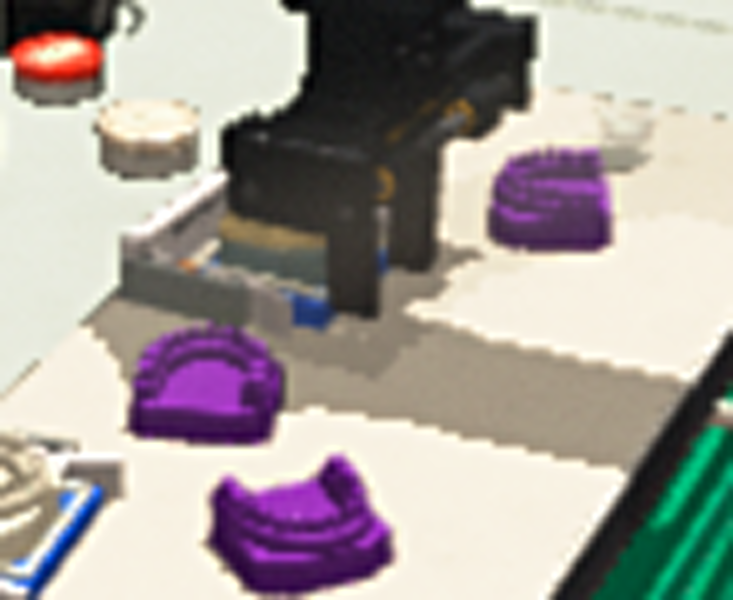

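```bash
python3 -m pendant '[[44,0.05,0,0,0],[44,0.05,0,0,0],[44,0.05,0,0,0],[44,0.04,0,0,0],[44,0.03,0,0,0],[44,0.02,0,0,0],[44,0.02,0,0,0],[44,0,0,0,0],[44,0,0,0,0],[44,0,0,0,0]]'
python3 - <<'E'
from h import *
p,d=capture('wrist'); c=get_calibration('wrist'); cv2.imwrite('pics/w11.png',p[:,:,::-1]); np.savez('/tmp/w11.npz',p=p,d=d,**c)
E
```

```text
t: 22.5
tcp_pos: [0.5628, -0.0166, 0.006]
tcp_rot: [3.133, -0.131, -0.027]
force: [-3.8, 0.7, 1.6]
finger_gap: 0.0438
```

View pics/w11.png

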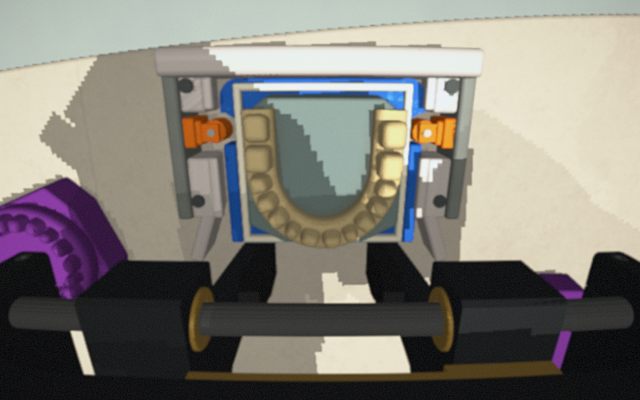

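```bash
python3 -m pendant '[[44,0.02,0,0,0],[44,0.02,0,0,0],[44,0,0,0,0],[44,0,0,0,0],[44,0,0,0,0],[44,0,0,0,0],[44,0,0,0,0],[44,0,0,0,0],[44,0,0,0,0],[44,0,0,0,0]]'
python3 - <<'E'
from h import *
p,d=capture('wrist'); c=get_calibration('wrist'); np.savez('/tmp/w12.npz',p=p,d=d,**c)
cv2.imwrite('pics/w12.png',cv2.resize(p[40:260,150:490,::-1],(800,518),interpolation=cv2.INTER_CUBIC))
E
```

```text
t: 23.8
tcp_pos: [0.5629, -0.0166, 0.0058]
tcp_rot: [3.133, -0.13, -0.034]
force: [-8.9, 1.2, 4.5]
finger_gap: 0.0441
```

View pics/w12.png

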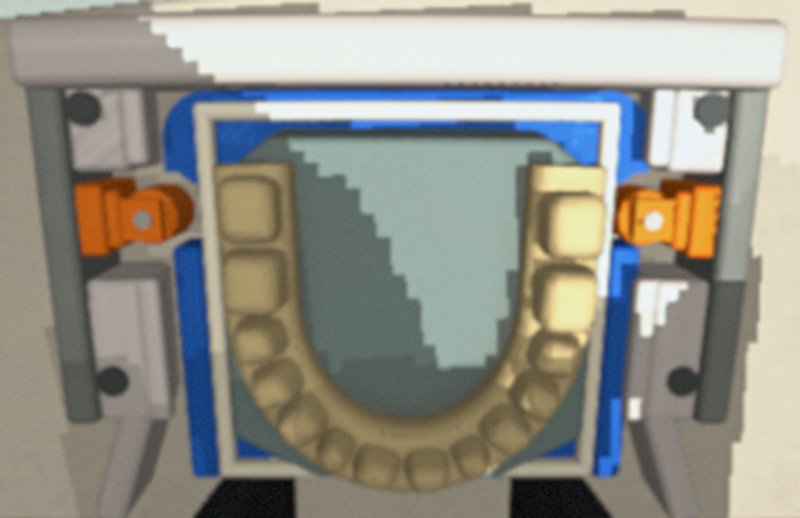

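The plate stopped dead at the back stop: force rose to 8.9 N with no travel. Both orange rollers sit in the notches, in the crop at (165,215) and (640,215). Now I'll back off, rise and check.

```bash
python3 -m pendant '[[44,-0.06,0,0,0],[44,-0.15,0,0,0],[44,-0.3,0,0,0],[44,-0.2,0,-0.5,0],[44,0,0,-1,0],[44,0,0,-1,0],[44,-0.5,0,0,0],[44,-0.3,0.3,0,0],[44,0,0.9,0,0],[44,0,0.9,0,0]]'
python3 -m pendant '[[44,0,0.9,0,0],[44,0,0.9,0,0],[44,0,0.9,0,0],[44,0,0,0,0],[44,0,0,0,0],[44,0,0,0,0],[44,0,0,0,0],[44,0,0,0,0],[44,0,0,0,0],[44,0,0,0,0]]'
python3 - <<'E'
from h import *
p,d=capture('top'); c=get_calibration('top')
hsv=cv2.cvtColor(p,cv2.COLOR_RGB2HSV)
m=((hsv[...,0]>100)&(hsv[...,0]<125)&(hsv[...,1]>120)).astype(np.uint8)
m[:,:335]=0;m[:,400:]=0;m[:160]=0;m[230:]=0
ys,xs=np.nonzero(m); print(len(xs))
if len(xs):
 r=cv2.minAreaRect(world(c,np.c_[xs,ys],.012)[:,:2].astype(np.float32));print(r)
 O=np.array([.607,-.020]);a=np.radians(-4.9);R=np.array([[np.cos(a),-np.sin(a)],[np.sin(a),np.cos(a)]]);print((np.array(r[0])-O)@R*1000)
cv2.imwrite('pics/t13.png',cv2.resize(p[140:280,180:480,::-1],(800,373),interpolation=cv2.INTER_CUBIC))
p,d=capture('side'); cv2.imwrite('pics/s13.png',cv2.resize(p[140:270,220:400,::-1],(780,563),interpolation=cv2.INTER_CUBIC))
E
```

```text
t: 25.1
tcp_pos: [0.4687, -0.1352, 0.1588]
tcp_rot: [3.133, -0.129, -0.02]
force: [-0.4, 0.2, -0.2]
finger_gap: 0.0439
t: 26.35
tcp_pos: [0.4541, -0.2954, 0.1591]
tcp_rot: [3.134, -0.131, -0.025]
force: [-0.3, 0.3, -0.5]
finger_gap: 0.0435
138
((0.6068512797355652, -0.021875593811273575), (0.08370039612054825, 0.07095760107040405), 85.11128234863281)
[ 0.01203072 -1.8814423 ]
```

View pics/t13.png

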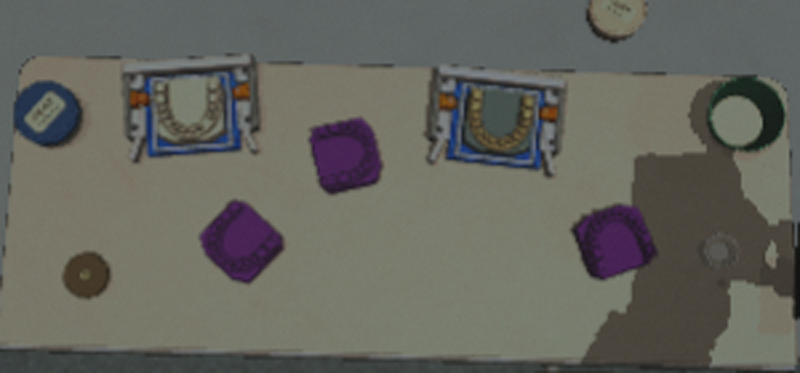

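View pics/s13.png

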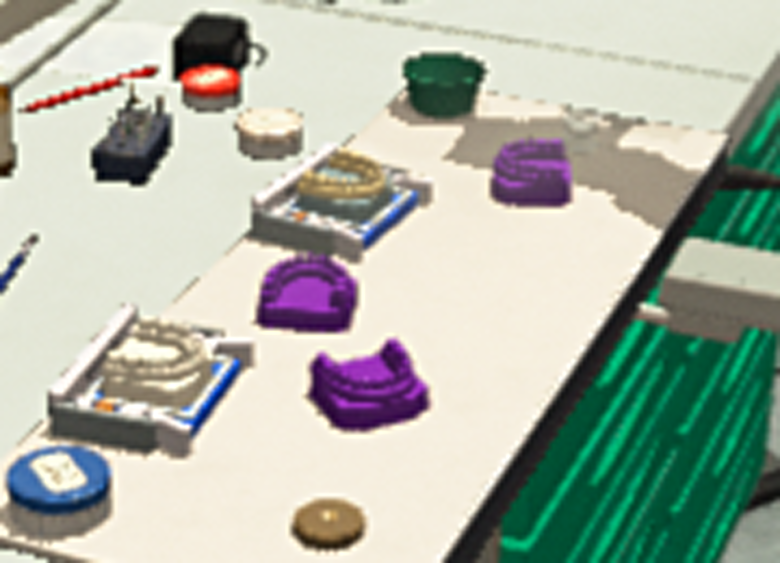

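The plate sits in the empty dock at (370,187) and looks the same as the loaded dock beside it. Yaw is −4.9°, the same as the dock, the model is upright inside the rim, and the bystanders are where they were.

```bash
python3 -c "
from plant import finish_job
print(finish_job())"
```

```text
the job is handed in; nothing more can be done
None
```

The job is handed in: the carrier is home in the empty dock with both clips snapped in, as far as my camera checks can tell. `finish_job()` gave no verdict.

**What I did:** I pushed the plate sideways on its left edge to line it up. Then I drew it to the mouth with the open fingers straddling its length, and pushed it home with two fingers on the rear edge. It stopped dead at the back stop, with the force rising to 8.9 N and no further travel. That took about 26 s of the 56 s.

**Last checks:**
- **Position:** the top camera puts the carrier at x ≈ 0.0 mm, y ≈ −1.9 mm in my dock frame, parallel to within about 0.1°. The 1.9 mm is about as large as my error in locating the dock.
- **Clips:** both rollers looked fully in the notches in the close wrist picture. I could not read the clip joint values directly.
- **Model:** it stands upright inside the rim.
- **Everything else:** by eye, the loaded dock, the bystanders and the purple look-alikes are where they were. The robot touches nothing.

**What went wrong:** my first descent behind the plate was out of the arm's reach, and I sent the forward push without checking it. The fingertips passed over the model at about 54 mm, against its 43 mm height. The measured force stayed at noise level and the plate did not move, so I changed to the straddling approach.

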